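# Sort stray parts into the bins with matching samples

## Task

Four stray parts stand mixed on the bench beside the parts feeder: a plain steel ring, a flanged steel bush, a plain brass bush and a push-in air fitting. Put each into the grey bin whose fixed sample piece, on the plate at the bin's front, is the same kind, and set it down on the bin floor standing as it stood on the bench (bushes and fitting upright, ring flat). Leave the oil bottle and the setting block where they are.

Things in the scene. Friction and masses are not known exactly. Their poses are not given: they have to be found in the camera images.
- ring_mid (a point): the plain steel ring, 36 mm outer diameter, 12 mm high, lying flat, with a hole of about 24 mm. Loose on the bare worktop, 2.5 mm below z = 0 (the piece of this kind that is NOT on a bin's plate). The point is its centre, half-way up (6 mm above its underside); its z axis points up along the part.
- flanged_mid (a point): the flanged steel bush, standing on its flange: flange 30 mm diameter and 7 mm high, barrel above it 22 mm diameter, 28 mm high over all. Loose on the bare worktop, 2.5 mm below z = 0 (the piece of this kind that is NOT on a bin's plate). The point is its centre, half-way up (14 mm above its underside); its z axis points up along the part.
- brass_mid (a point): the plain brass bush, standing: a yellow-metal cylinder 18 mm diameter, 22 mm high. Loose on the bare worktop, 2.5 mm below z = 0 (the piece of this kind that is NOT on a bin's plate). The point is its centre, half-way up (11 mm above its underside); its z axis points up along the part.
- fitting_mid (a point): the push-in air fitting, standing on its hexagon: 14 mm diameter, 31 mm high, waisted (11 mm) in the middle, with a blue collar on top. Loose on the bare worktop, 2.5 mm below z = 0 (the piece of this kind that is NOT on a bin's plate). The point is its centre, half-way up (15.5 mm above its underside); its z axis points up along the part.
- bin_ring_floor (a point): bin for the steel ring: one of four like grey bins on plates fixed to the bench, the one with a sample steel ring fixed on the plate 71 mm from the point towards -x. Point: centre of the inner floor, at z = 6 mm; x runs along the bin away from the sample. Inside 92 (x) x 59 mm (y), walls 2 mm, rim 40 mm above the floor, samples lower than the rim. Gaps between bins 10 mm or more.
- bin_flanged_floor (a point): bin for the flanged bush: one of four like grey bins on plates fixed to the bench, the one with a sample flanged bush fixed on the plate 71 mm from the point towards -x. Point: centre of the inner floor, at z = 6 mm; x runs along the bin away from the sample. Inside 92 (x) x 59 mm (y), walls 2 mm, rim 40 mm above the floor, samples lower than the rim. Gaps between bins 10 mm or more.
- bin_brass_floor (a point): bin for the brass bush: one of four like grey bins on plates fixed to the bench, the one with a sample brass bush fixed on the plate 71 mm from the point towards -x. Point: centre of the inner floor, at z = 6 mm; x runs along the bin away from the sample. Inside 92 (x) x 59 mm (y), walls 2 mm, rim 40 mm above the floor, samples lower than the rim. Gaps between bins 10 mm or more.
- bin_fitting_floor (a point): bin for the air fitting: one of four like grey bins on plates fixed to the bench, the one with a sample air fitting fixed on the plate 71 mm from the point towards -x. Point: centre of the inner floor, at z = 6 mm; x runs along the bin away from the sample. Inside 92 (x) x 59 mm (y), walls 2 mm, rim 40 mm above the floor, samples lower than the rim. Gaps between bins 10 mm or more.
- oil_bottle_mid (a point): bystander: oil bottle standing upright, 41 mm diameter body, nozzle up to 128 mm high. The point is on its axis, 35 mm above its underside.
- setting_block_mid (a point): bystander: ground steel setting block, 52 x 59 x 22 mm. The point is its centre.

How it is judged:
At the end, for the whole second after the job is handed in: Each of the four parts rests inside the bin with the sample of its own kind: centre within 42 mm of the floor's centre along the bin and 25 mm across it, resting on the floor (no more than 6 mm too high), tilted less than 0.25 rad; released and at rest (x of ring_mid in the frame of bin_ring_floor between -0.042 and 0.042 m and y of ring_mid in the frame of bin_ring_floor between -0.025 and 0.025 m and z of ring_mid in the frame of bin_ring_floor between 0 and 0.012 m and angle between each of ring_mid, flanged_mid, brass_mid, fitting_mid's own z axis and vertical below 0.25 rad and x of flanged_mid in the frame of bin_flanged_floor between -0.042 and 0.042 m and y of flanged_mid in the frame of bin_flanged_floor between -0.025 and 0.025 m and z of flanged_mid in the frame of bin_flanged_floor between 0 and 0.02 m and x of brass_mid in the frame of bin_brass_floor between -0.042 and 0.042 m and y of brass_mid in the frame of bin_brass_floor between -0.025 and 0.025 m and z of brass_mid in the frame of bin_brass_floor between 0 and 0.017 m and x of fitting_mid in the frame of bin_fitting_floor between -0.042 and 0.042 m and y of fitting_mid in the frame of bin_fitting_floor between -0.025 and 0.025 m and z of fitting_mid in the frame of bin_fitting_floor between 0 and 0.0215 m); the robot touches nothing.
It fails at once if the oil bottle is pushed or knocked over (distance of oil_bottle_mid from where it was at the start of the episode above 0.02 m or angle between oil_bottle_mid's own z axis and vertical above 0.35 rad).
It fails at once if the setting block is pushed or knocked over (distance of setting_block_mid from where it was at the start of the episode above 0.02 m or angle between setting_block_mid's own z axis and vertical above 0.35 rad).
It also fails if it takes over 88 s, if anything falls off the work surface, if the arm or the gripper's body presses on something with over 40 N, if the wrist force passes 120 N, or if a joint passes its speed limit or range.

## Robot

A 6-joint arm with a two-finger parallel gripper is mounted at the origin on a cart in front of the work surface, level with it; the furniture and walls round the work are solid. World frame = base frame: x ahead of the robot, y to its left, z up, the work surface at z = 0. Lengths are in m, angles in rad, forces in N, time in s.
With the tool pointing down it reaches from about 0.225 to 0.875 m from the base axis. Payload 3.4 kg.
Tool frame: the origin (TCP) lies midway between the tips of the shut fingers; the grasp point (between the pads) lies 19 mm behind it (manip.pinch_z is the distance from the TCP to the grasp point, in m); z points along the fingers, y is the line along which they close (so a half turn about z gives the same grasp; the last joint's range is limited). The gripper opens to 85 mm and grips with 20 to 120 N. Pads are 22 mm wide; open, the fingers measure 114 mm over their backs; the gripper's body (76 mm by 85 mm) begins 54 mm behind the grasp point. The pads swing forward as they close: fully open they stand 13 mm farther back than shut.
Start: joints at [1.005, 0.276, 1.505, -0, 1.361, -0.121], TCP at [0.247, 0.519, 0.231] pointing down, gripper open.
Joint ranges: [-2.89, 2.89], [-0.75, 2.08], [0.22, 2.7], [-1.18, 4.32], [0.11, 2.71], [-2.7, 2.7]. Speed limits (rad/s): [2.57, 2.57, 3.14, 3.14, 3.14, 3.14].

## Interface

Orientations are given as a unit quaternion [w, x, y, z].
In Python, from rig import manip gives the robot as it stands.
- The arm moves only by the tool carry_out, never from a script. Its arguments are lists of equal length, an entry for each row: "delta_pos": the shift along the tool's x, y, z scaled (see below), a list of three; "turn": the turn, a rotation vector about the tool's x, y, z scaled (see below), a list of three; "claw": the closure, from -1 (fully open) to 1 (shut). A call has 1 to 12 rows; each row is the pose to reach, as a shift and turn from the pose commanded when the call began, along the tool's axes at that moment; what a row does not reach only later rows make up. The controller multiplies each number of a shift by 400 mm and each number of a turn by 30 degrees. A row lasts 1/10 s, in which the tool goes at most 50 mm and 8.59 degrees, less where a joint would pass 70% of its speed; a pose out of reach is approached as far as the arm can. A call with a number of a shift or a turn outside -1 to 1 is refused whole. A call with a gripper value outside its range is refused whole. The fingers move at their own pace and stop on an object; "force" is the grip in N (left out, the last holds). Time passes only in rows, so rows that repeat a pose let the fingers close. It gives the time, the measured TCP pose, the force, the opening and the grip force at its end, in the units of the state.
- manip.get_state(): the state, without advancing time (a new reading comes with each control period).
- manip.get_image(name): name is "side" or "top" or "wrist"; returns a dict with "image" (420x560x3 uint8, red, green, blue), "z_map" (420x560 float32, m along the optical axis (not along the pixel's ray), 0 where there is no reading), "fx", "fy", "cx", "cy" (pixels), "world_to_cam" (4x4, takes a point from world to camera coordinates). Camera axes: x right, y down, z forward; pixel columns grow to the right and rows downward; lengths in m; the calibration is good to about 2 mm. A picture is of the moment at which its call begins.
- manip.sign_off(): hands the job in; it is judged then, once.
Trained networks look in the newest picture that a camera, given by its name, has taken for a name from the list of things; names that differ only in an ending like _2 or _b are one class to them, and where a whole thing is asked for, a point or a joint stands for the part that bears it (a point fixed in the world has none). Each returns a list of dicts, best first, with "score" (0 to 1); they miss things now and then, are a little off and sometimes report something else, mostly with a low value. They report only what shows in the picture. A call takes as long as a camera call.
- manip.spot_in(camera, query): "point" ([x, y, z] in m, in world coordinates, good to about 4 mm: the middle of the surface that is visible of it).
- manip.place_of(camera, query): "point" ([x, y, z] in m, in world coordinates, good to about 4 mm: a listed point, or the origin of a listed thing).
The state is a dict: "clock": time; "qpos": joint angles; "qd": joint speeds; "effort": joint torques, N m; "position": TCP position; "ee_rot": TCP orientation; "contact_force": force on the tool from outside, world axes, zero at the start; "moment": the same for the moment, N m; "width": finger opening in m; "gripper_force": force on a finger pad.
Only numpy, scipy, OpenCV 4.12 (cv2) and the standard library are available. Lean on these libraries where they do the work, as an engineer would, in place of code of your own. Each camera call takes 0.05 s, during which the arm holds its last target. There are 200 camera calls.

## Working session

There is one attempt and no reset: what is moved stays moved. The work goes in short steps, Python scripts to look and compute and a tool call to move; the robot and the scene stay as the last step left them, time stands still between calls to the robot, and variables do not carry over. Pictures are saved under pics/ and viewed, at most 14 in all, crops included, and the job is handed in when it is done.

Besides the shell and the picture viewer there is one more tool, called as name(argument=value, ...) on one line, values as JSON. carry_out: Moves the arm, as the interface text tells. Shifts and turns lie within -1 to 1; 1 stands for 400 mm of shift or 30 degrees of turn. Its arguments: {"type":"object","properties":{"delta_pos":{"type":"array","items":{"type":"array","items":{"type":"number","minimum":-1,"maximum":1}}},"turn":{"type":"array","items":{"type":"array","items":{"type":"number","minimum":-1,"maximum":1}}},"claw":{"type":"array","items":{"type":"number"}},"force":{"type":"number"}},"required":["delta_pos","turn","claw"]}

```bash
mkdir -p pics; ls; cat > h.py <<'E'
import numpy as np, cv2
from rig import manip
from scipy.spatial.transform import Rotation as R
def cloud(d):
    z=d["z_map"];v,u=np.indices(z.shape)
    p=np.stack([(u-d["cx"])/d["fx"]*z,(v-d["cy"])/d["fy"]*z,z],-1)
    T=np.linalg.inv(np.array(d["world_to_cam"]))
    w=p@T[:3,:3].T+T[:3,3]; w[z==0]=np.nan
    return w
def save(d,n): cv2.imwrite(f"pics/{n}.png",cv2.cvtColor(d["image"],cv2.COLOR_RGB2BGR))
E
python3 - <<'E'
from h import *
d=manip.get_image("top");save(d,"top0");np.savez("top0.npz",w=cloud(d),im=d["image"])
s=manip.get_image("side");save(s,"side0")
for n in ["ring","flanged","brass","fitting"]:
    for q in [n+"_mid","bin_"+n+"_floor"]:
        for c in ["top","side"]:
            print(c,q,[(np.round(r["point"],3).tolist(),round(r["score"],2)) for r in manip.place_of(c,q)][:3])
for q in ["oil_bottle_mid","setting_block_mid"]: print(q,[(np.round(r["point"],3).tolist(),round(r["score"],2)) for r in manip.place_of("top",q)][:2])
st=manip.get_state();print(st["clock"],st["position"],st["ee_rot"],st["width"],manip.pinch_z)
print(np.round(R.from_quat(np.roll(st["ee_rot"],-1)).as_matrix(),3))
E
```

```text
pics
top ring_mid [([0.577, -0.359, 0.004], 0.5)]
side ring_mid [([0.58, -0.359, 0.001], 0.83)]
top bin_ring_floor [([0.469, -0.024, 0.006], 0.91)]
side bin_ring_floor [([0.468, -0.026, 0.007], 0.84)]
top flanged_mid [([0.466, -0.02, 0.0], 0.74), ([0.674, -0.191, 0.009], 0.66), ([0.453, -0.239, 0.009], 0.41)]
side flanged_mid [([0.672, -0.19, 0.009], 0.54)]
top bin_flanged_floor [([0.471, -0.124, 0.008], 0.66)]
side bin_flanged_floor [([0.473, -0.125, 0.008], 0.59)]
top brass_mid [([0.603, -0.181, 0.012], 0.53)]
side brass_mid [([0.604, -0.185, 0.012], 0.5)]
top bin_brass_floor [([0.453, -0.346, 0.006], 0.96)]
side bin_brass_floor [([0.454, -0.354, 0.003], 0.71), ([0.466, -0.027, 0.008], 0.25)]
top fitting_mid [([0.583, -0.267, 0.015], 0.51)]
side fitting_mid [([0.578, -0.268, 0.015], 0.5)]
top bin_fitting_floor [([0.452, -0.24, 0.01], 0.72)]
side bin_fitting_floor [([0.456, -0.242, 0.006], 0.87), ([0.581, -0.267, 0.015], 0.32)]
oil_bottle_mid [([0.689, -0.079, 0.038], 0.59)]
setting_block_mid [([0.71, -0.33, 0.01], 0.57)]
1.0 [0.24743546 0.51908668 0.23136893] [2.82947415e-05 2.20576572e-01 9.75369658e-01 7.01339865e-05] 0.08556693579071709 0.0187
[[-0.903  0.43   0.   ]
 [ 0.43   0.903  0.   ]
 [-0.     0.    -1.   ]]
```

View pics/top0.png

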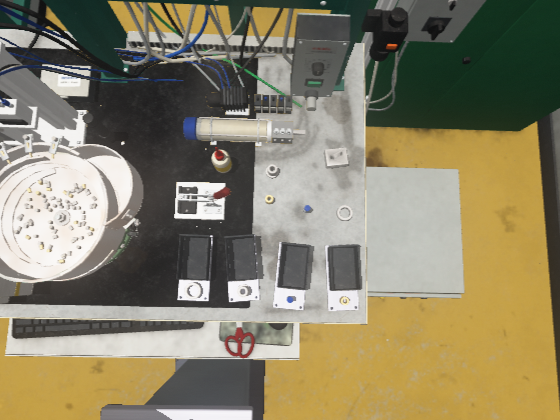

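View pics/side0.png

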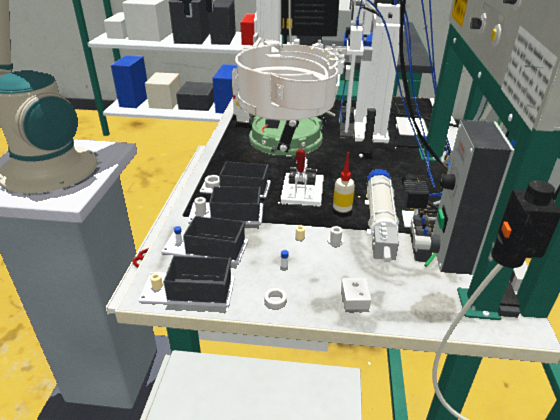

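The top view shows, left to right, the ring, flanged, fitting and brass bins (samples at about y=290). The loose parts are the flanged bush at (272,170), brass bush at (269,199), fitting at (308,209) and ring at (344,213). This agrees with the networks, so next I'll refine the positions from depth.

```bash
python3 - <<'E'
from h import *
d=np.load("top0.npz");w=d["w"]
P=dict(ring=(.577,-.359),flanged=(.673,-.19),brass=(.603,-.183),fitting=(.581,-.267))
for n,p in P.items():
    m=(np.hypot(w[...,0]-p[0],w[...,1]-p[1])<.03)&(w[...,2]>.004)
    q=w[m]; (c,r)=cv2.minEnclosingCircle(q[:,:2].astype(np.float32))
    t=q[q[:,2]>q[:,2].max()-.005]
    print(n,m.sum(),"circ",np.round(c,4),round(r,4),"top mean",t.mean(0).round(4))
B=dict(ring=(.469,-.025),flanged=(.472,-.124),brass=(.453,-.35),fitting=(.453,-.241))
for n,p in B.items():
    m=(abs(w[...,0]-p[0])<.062)&(abs(w[...,1]-p[1])<.045)&(w[...,2]>.036)&(w[...,2]<.055)
    q=w[m][:,:2].astype(np.float32);print(n,m.sum(),cv2.minAreaRect(q))
m=(w[...,0]>.55)&(w[...,0]<.67)&(w[...,1]>-.11)&(w[...,1]<.07);q=w[m];q=q[q[:,2]>.03]
print("clamp",np.nanmin(q,0),np.nanmax(q,0))
T=np.array(manip.get_image("top")["world_to_cam"]);print(np.linalg.inv(T)[:3,3])
E
```

```text
ring 119 circ [ 0.5785 -0.3573] 0.018 top mean [ 0.5792 -0.3573  0.0099]
flanged 85 circ [ 0.6725 -0.1887] 0.0114 top mean [ 0.6723 -0.1882  0.0251]
brass 48 circ [ 0.6041 -0.1837] 0.0089 top mean [ 0.6039 -0.1837  0.0193]
fitting 36 circ [ 0.5839 -0.2689] 0.0072 top mean [ 0.584  -0.2696  0.0284]
ring 250 ((0.4687896966934204, -0.024997912347316742), (0.0636327713727951, 0.09732843935489655), 88.45393371582031)
flanged 200 ((0.46994927525520325, -0.1260923445224762), (0.09697578102350235, 0.062388014048337936), 5.823911190032959)
brass 236 ((0.45354270935058594, -0.3506747782230377), (0.0970149040222168, 0.06515619158744812), 3.464855909347534)
fitting 199 ((0.4542563557624817, -0.23961544036865234), (0.0653587207198143, 0.09691859781742096), 85.18714141845703)
clamp [ 0.55024387 -0.10849561  0.03001511] [0.66981718 0.0699019  0.22400126]
[ 0.4351617  -0.1896128   0.90082721]
```

carry_out(delta_pos=[[-0.395,-0.67,-0.05],[-0.395,-0.67,-0.05],[-0.395,-0.67,-0.05],[-0.395,-0.67,-0.05],[-0.395,-0.67,-0.05],[-0.395,-0.67,-0.05],[-0.395,-0.67,-0.05],[-0.395,-0.67,-0.05]], turn=[[0,0,1],[0,0,1],[0,0,1],[0,0,1],[0,0,1],[0,0,1],[0,0,1],[0,0,1]], claw=[0,0,0,0,0,0,0,0], force=30)

```text
clock: 1.85
position: [0.2748, 0.2076, 0.2518]
ee_rot: [0.001, 0.467, 0.884, 0.001]
contact_force: [0.3, 0.5, -0.1]
width: 0.0427
gripper_force: 0.0
```

carry_out(delta_pos=[[-0.94,-0.2,0],[-0.94,-0.2,0],[-0.94,-0.2,0],[-0.94,-0.2,0],[-0.94,-0.2,0],[-0.94,-0.2,0],[-0.94,-0.2,0],[-0.94,-0.2,0],[-0.94,-0.2,0]], turn=[[0,0,1],[0,0,1],[0,0,1],[0,0,1],[0,0,1],[0,0,1],[0,0,1],[0,0,1],[0,0,1]], claw=[0,0,0,0,0,0,0,0,0])

```text
clock: 2.75
position: [0.4251, -0.1494, 0.2507]
ee_rot: [0.001, 0.68, 0.733, -0.0]
contact_force: [-0.5, 0.8, 0.6]
width: 0.0425
gripper_force: 0.0
```

```bash
python3 - <<'E'
from h import *
st=manip.get_state();r=R.from_quat(np.roll(st["ee_rot"],-1)).as_matrix();y=r[:,1]
a=np.degrees(np.arctan2(y[1],y[0]));print(a,a/30,st["qpos"].round(2) if hasattr(st["qpos"],"round") else st["qpos"])
print((r.T@(np.array([.604,-.1837,.12])-st["position"])/.4).round(3))
E
```

```text
4.346383805806018 0.14487946019353393 [-0.49  0.07  1.71 -0.    1.35 -0.57]
[-0.119  0.439  0.327]
```

carry_out(delta_pos=[[-0.119,0.439,0.327],[-0.119,0.439,0.327],[-0.119,0.439,0.327],[-0.119,0.439,0.327],[-0.119,0.439,0.327],[-0.119,0.439,0.327],[-0.119,0.439,0.327]], turn=[[0,0,0.145],[0,0,0.145],[0,0,0.145],[0,0,0.145],[0,0,0.145],[0,0,0.145],[0,0,0.145]], claw=[0,0,0,0,0,0,0])

```text
clock: 3.45
position: [0.6005, -0.1776, 0.1198]
ee_rot: [-0.001, 0.705, 0.709, -0.0]
contact_force: [-1.0, -0.3, -0.0]
width: 0.0426
gripper_force: 0.0
```

```bash
cat >> h.py <<'E'
def go(x,y,z):
    st=manip.get_state();r=R.from_quat(np.roll(st["ee_rot"],-1)).as_matrix();v=r[:,1]
    print("clock",st["clock"],"pos",np.round(st["position"],4),"delta",(r.T@(np.array([x,y,z])-st["position"])/.4).round(4),"ang/30",round(np.degrees(np.arctan2(v[1],v[0]))/30,3))
E
python3 - <<'E'
from h import *
go(.604,-.1837,.0015)
d=manip.get_image("wrist");save(d,"w1");w=cloud(d)
m=(np.hypot(w[...,0]-.604,w[...,1]+.184)<.02)&(w[...,2]>.004)&(w[...,2]<.03)
print(m.sum(),np.nanmedian(w[m],0), cv2.minEnclosingCircle(w[m][:,:2].astype(np.float32)))
E
```

```text
clock 3.45 pos [ 0.6005 -0.1776  0.1198] delta [-0.0157  0.0093  0.2956] ang/30 0.009
381 [ 0.60610629 -0.18294506  0.01806073] ((0.6061242818832397, -0.18465669453144073), 0.009219823405146599)
```

View pics/w1.png

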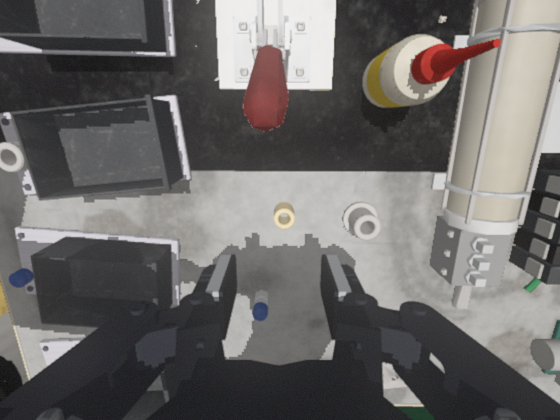

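The wrist view shows the brass bush at (285,215), roughly midway between the fingers in the closing direction. Depth puts it at (0.606, -0.184). I'll go part way down and check how well the arm tracks.

carry_out(delta_pos=[[0,0,0.1],[0,0,0.2],[0,0,0.2],[0,0,0.2]], turn=[[0,0,0],[0,0,0],[0,0,0],[0,0,0]], claw=[0,0,0,0])

```text
clock: 3.9
position: [0.6004, -0.1793, 0.0419]
ee_rot: [0.0, 0.706, 0.708, 0.0]
contact_force: [0.1, 0.5, 1.0]
width: 0.0431
gripper_force: 0.0
```

```bash
python3 - <<'E'
from h import *
go(.605,-.184,.0015)
E
```

```text
clock 3.9 pos [ 0.6004 -0.1793  0.0419] delta [-0.0119  0.0115  0.101 ] ang/30 0.006
```

carry_out(delta_pos=[[-0.012,0.0115,0],[-0.012,0.0115,0.05],[-0.012,0.0115,0.1],[-0.012,0.0115,0.1],[-0.012,0.0115,0.1],[-0.012,0.0115,0.1],[-0.012,0.0115,0.1],[-0.012,0.0115,0.1],[-0.012,0.0115,0.1],[-0.012,0.0115,0.1]], turn=[[0,0,0],[0,0,0],[0,0,0],[0,0,0],[0,0,0],[0,0,0],[0,0,0],[0,0,0],[0,0,0],[0,0,0]], claw=[0,0,0,0,0.9,0.9,0.9,0.9,0.9,0.9], force=30)

```text
clock: 4.9
position: [0.6069, -0.1851, 0.0026]
ee_rot: [0.002, 0.706, 0.708, 0.001]
contact_force: [-0.5, -1.2, 6.8]
width: 0.0164
gripper_force: 29.6
```

carry_out(delta_pos=[[0,0,-0.12],[0,0,-0.24],[-0.05,-0.05,-0.25],[-0.417,-0.379,-0.25],[-0.417,-0.379,-0.25],[-0.417,-0.379,-0.25],[-0.417,-0.379,-0.25],[-0.417,-0.379,-0.25],[-0.417,-0.379,-0.25],[-0.417,-0.379,-0.15],[-0.417,-0.379,-0.15]], turn=[[0,0,0],[0,0,0],[0,0,0],[0,0,0],[0,0,0],[0,0,0],[0,0,0],[0,0,0],[0,0,0],[0,0,0],[0,0,0]], claw=[0.9,0.9,0.9,0.9,0.9,0.9,0.9,0.9,0.9,0.9,0.9])

```text
clock: 6.0
position: [0.4525, -0.3479, 0.0571]
ee_rot: [-0.004, 0.706, 0.709, 0.0]
contact_force: [-2.0, 0.9, 0.3]
width: 0.0165
gripper_force: 29.5
```

```bash
python3 - <<'E'
from h import *
go(.4535,-.3507,.0125)
print(manip.get_state()["width"])
E
```

```text
clock 6.0 pos [ 0.4525 -0.3479  0.0571] delta [-0.0077  0.0031  0.1114] ang/30 0.008
0.0165217879568369
```

carry_out(delta_pos=[[-0.007,0,0.05],[-0.007,0,0.09],[-0.007,0,0.11],[-0.007,0,0.113],[-0.007,0,0.113],[-0.007,0,0.113],[-0.007,0,0.113],[-0.007,0,0.113],[-0.007,0,0.06],[-0.007,0,-0.06],[-0.007,0,-0.15],[-0.007,0,-0.15]], turn=[[0,0,0],[0,0,0],[0,0,0],[0,0,0],[0,0,0],[0,0,0],[0,0,0],[0,0,0],[0,0,0],[0,0,0],[0,0,0],[0,0,0]], claw=[0.9,0.9,0.9,0.9,0.9,0.3,0.3,0.3,0.3,0.3,0.3,0.3])

```text
clock: 7.2
position: [0.4571, -0.3573, 0.1264]
ee_rot: [0.006, 0.706, 0.708, 0.0]
contact_force: [0.5, -0.4, 1.0]
width: 0.0299
gripper_force: 0.0
```

```bash
python3 - <<'E'
from h import *
d=manip.get_image("top");save(d,"top1");w=cloud(d)
m=(abs(w[...,0]-.4535)<.042)&(abs(w[...,1]+.35)<.024)&(w[...,2]>.012)&(w[...,2]<.04)
print(m.sum(),np.nanmean(w[m],0),np.nanmax(w[m],0) if m.any() else 0)
go(.584,-.269,.1)
E
```

```text
45 [ 0.4552714  -0.35095319  0.0248301 ] [ 0.46277146 -0.34389904  0.03190786]
clock 7.25 pos [ 0.4557 -0.356   0.1237] delta [0.2169 0.3211 0.0599] ang/30 0.005
```

carry_out(delta_pos=[[0.217,0.32,0],[0.217,0.32,0],[0.217,0.32,0.06],[0.217,0.32,0.16],[0.217,0.32,0.16],[0.217,0.32,0.16],[0.217,0.32,0.16]], turn=[[0,0,0],[0,0,0],[0,0,0],[0,0,0],[0,0,0],[0,0,0],[0,0,0]], claw=[0.15,0.15,0.15,0.15,0.15,0.15,0.15])

```text
clock: 7.95
position: [0.5818, -0.2684, 0.0576]
ee_rot: [0.001, 0.706, 0.708, 0.0]
contact_force: [0.5, -0.1, 0.1]
width: 0.0365
gripper_force: 0.0
```

```bash
python3 - <<'E'
from h import *
d=manip.get_image("wrist");w=cloud(d)
m=(np.hypot(w[...,0]-.584,w[...,1]+.269)<.02)&(w[...,2]>.02)&(w[...,2]<.031)
print(m.sum(),cv2.minEnclosingCircle(w[m][:,:2].astype(np.float32)) if m.any() else 0)
go(.584,-.2692,.0015)
E
```

```text
451 ((0.5855568647384644, -0.2708047032356262), 0.007210996467620134)
clock 8.0 pos [ 0.582  -0.2687  0.0581] delta [-0.0011  0.0046  0.1416] ang/30 0.003
```

carry_out(delta_pos=[[-0.003,0.007,0.05],[-0.003,0.007,0.1],[-0.003,0.007,0.14],[-0.003,0.007,0.14],[-0.003,0.007,0.14],[-0.003,0.007,0.14],[-0.003,0.007,0.14],[-0.003,0.007,0.14],[-0.003,0.007,0.14],[-0.003,0.007,0.14]], turn=[[0,0,0],[0,0,0],[0,0,0],[0,0,0],[0,0,0],[0,0,0],[0,0,0],[0,0,0],[0,0,0],[0,0,0]], claw=[0.15,0.15,0.15,0.15,0.9,0.9,0.9,0.9,0.9,0.9])

```text
clock: 9.0
position: [0.5857, -0.2695, 0.0024]
ee_rot: [0.002, 0.706, 0.708, 0.0]
contact_force: [-0.2, -1.6, 7.2]
width: 0.0121
gripper_force: 29.7
```

```bash
python3 - <<'E'
from h import *
go(.4543,-.2396,.1)
E
```

```text
clock 9.0 pos [ 0.5857 -0.2695  0.0024] delta [ 0.0752 -0.3276 -0.245 ] ang/30 0.006
```

carry_out(delta_pos=[[0,0,-0.12],[0,0,-0.24],[0.01,-0.05,-0.25],[0.075,-0.327,-0.25],[0.075,-0.327,-0.25],[0.075,-0.327,-0.25],[0.075,-0.327,-0.25],[0.075,-0.327,-0.25],[0.075,-0.327,-0.15],[0.075,-0.327,-0.15]], turn=[[0,0,0],[0,0,0],[0,0,0],[0,0,0],[0,0,0],[0,0,0],[0,0,0],[0,0,0],[0,0,0],[0,0,0]], claw=[0.9,0.9,0.9,0.9,0.9,0.9,0.9,0.9,0.9,0.9])

```text
clock: 10.0
position: [0.4533, -0.2379, 0.0574]
ee_rot: [-0.003, 0.706, 0.708, -0.0]
contact_force: [-1.1, 0.3, 0.1]
width: 0.0125
gripper_force: 29.4
```

```bash
python3 - <<'E'
from h import *
go(.4543,-.2396,.0118);print(manip.get_state()["width"])
d=manip.get_image("wrist");save(d,"w2")
E
```

```text
clock 10.0 pos [ 0.4533 -0.2379  0.0574] delta [-0.0048  0.003   0.114 ] ang/30 0.006
0.012498288570681021
```

View pics/w2.png

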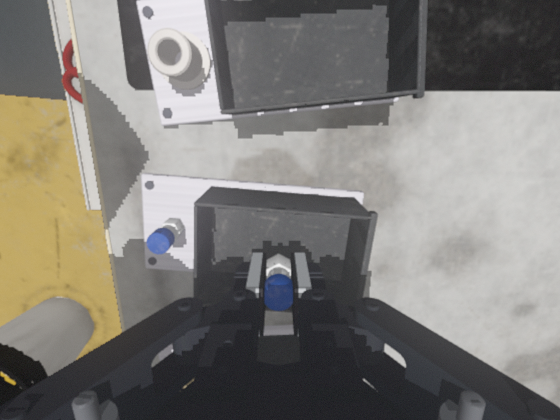

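The fitting sits at (280,285) between the fingers, upright and over its bin, with the blue-collared sample at (165,240) beside it. Next I'll lower and release it.

carry_out(delta_pos=[[-0.004,0,0.05],[-0.004,0,0.09],[-0.004,0,0.112],[-0.004,0,0.115],[-0.004,0,0.115],[-0.004,0,0.115],[-0.004,0,0.115],[-0.004,0,0.115],[-0.004,0,0.09],[-0.004,0,0.0],[-0.004,0,-0.1],[-0.004,0,-0.15]], turn=[[0,0,0],[0,0,0],[0,0,0],[0,0,0],[0,0,0],[0,0,0],[0,0,0],[0,0,0],[0,0,0],[0,0,0],[0,0,0],[0,0,0]], claw=[0.9,0.9,0.9,0.9,0.9,0.4,0.3,0.3,0.3,0.3,0.3,0.3])

```text
clock: 11.25
position: [0.4553, -0.2414, 0.1245]
ee_rot: [0.003, 0.706, 0.708, 0.001]
contact_force: [0.6, 0.3, 0.3]
width: 0.0299
gripper_force: 0.0
```

```bash
python3 - <<'E'
from h import *
go(.4543,-.2396,.1)
d=manip.get_image("wrist");w=cloud(d)
m=(abs(w[...,0]-.4543)<.042)&(abs(w[...,1]+.24)<.024)&(w[...,2]>.012)&(w[...,2]<.045)
save(d,"w3");print(m.sum(),np.nanmax(w[m],0),np.nanmin(w[m],0))
go(.6725,-.1885,.1)
E
```

```text
clock 11.25 pos [ 0.4553 -0.2414  0.1245] delta [ 0.0048 -0.0028  0.0612] ang/30 0.006
326 [ 0.46217019 -0.2352608   0.037751  ] [ 0.44931485 -0.2484684   0.01232643]
clock 11.3 pos [ 0.4566 -0.2423  0.1268] delta [0.1334 0.5395 0.0707] ang/30 0.006
```

View pics/w3.png

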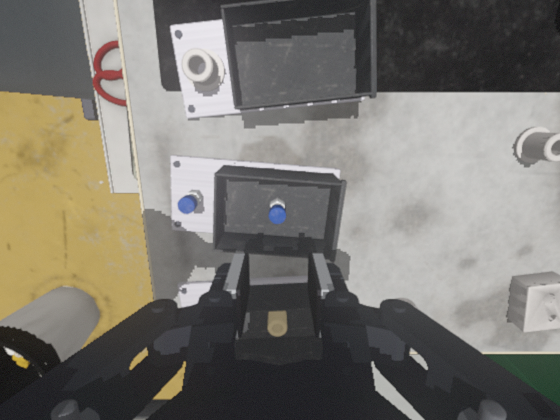

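The wrist view shows the fitting standing at (278,212) in its bin, and the brass bush at (278,323) in its own. The flanged bush is next.

carry_out(delta_pos=[[0.133,0.54,0],[0.133,0.54,0],[0.133,0.54,0.05],[0.133,0.54,0.1],[0.133,0.54,0.14],[0.133,0.54,0.14],[0.133,0.54,0.14],[0.133,0.54,0.14],[0.133,0.54,0.14]], turn=[[0,0,0],[0,0,0],[0,0,0],[0,0,0],[0,0,0],[0,0,0],[0,0,0],[0,0,0],[0,0,0]], claw=[-0.05,-0.05,-0.05,-0.05,-0.05,-0.05,-0.05,-0.05,-0.05])

```text
clock: 12.2
position: [0.6692, -0.1873, 0.0662]
ee_rot: [0.001, 0.706, 0.708, 0.0]
contact_force: [0.6, -0.0, 0.2]
width: 0.0446
gripper_force: 0.0
```

```bash
python3 - <<'E'
from h import *
d=manip.get_image("wrist");w=cloud(d)
m=(np.hypot(w[...,0]-.6725,w[...,1]+.1885)<.02)&(w[...,2]>.018)&(w[...,2]<.031)
print(m.sum(),cv2.minEnclosingCircle(w[m][:,:2].astype(np.float32)) if m.any() else 0)
go(.673,-.189,.009)
E
```

```text
758 ((0.6742238402366638, -0.19007088243961334), 0.01136565487831831)
clock 12.25 pos [ 0.6693 -0.1874  0.0662] delta [-0.004   0.0089  0.1431] ang/30 0.004
```

carry_out(delta_pos=[[-0.004,0.009,0.05],[-0.004,0.009,0.1],[-0.004,0.009,0.142],[-0.004,0.009,0.142],[-0.004,0.009,0.142],[-0.004,0.009,0.142],[-0.004,0.009,0.142],[-0.004,0.009,0.142],[-0.004,0.009,0.142],[-0.004,0.009,0.142]], turn=[[0,0,0],[0,0,0],[0,0,0],[0,0,0],[0,0,0],[0,0,0],[0,0,0],[0,0,0],[0,0,0],[0,0,0]], claw=[-0.05,-0.05,-0.05,-0.05,0.9,0.9,0.9,0.9,0.9,0.9])

```text
clock: 13.25
position: [0.6743, -0.1888, 0.0094]
ee_rot: [0.001, 0.706, 0.708, 0.0]
contact_force: [-1.0, -0.5, 6.9]
width: 0.0204
gripper_force: 30.0
```

```bash
python3 - <<'E'
from h import *
go(.47,-.126,.1)
E
```

```text
clock 13.25 pos [ 0.6743 -0.1888  0.0094] delta [ 0.1581 -0.5097 -0.228 ] ang/30 0.006
```

carry_out(delta_pos=[[0,0,-0.12],[0,0,-0.22],[0.02,-0.05,-0.23],[0.158,-0.509,-0.23],[0.158,-0.509,-0.23],[0.158,-0.509,-0.23],[0.158,-0.509,-0.23],[0.158,-0.509,-0.23],[0.158,-0.509,-0.15],[0.158,-0.509,-0.14],[0.158,-0.509,-0.14]], turn=[[0,0,0],[0,0,0],[0,0,0],[0,0,0],[0,0,0],[0,0,0],[0,0,0],[0,0,0],[0,0,0],[0,0,0],[0,0,0]], claw=[0.9,0.9,0.9,0.9,0.9,0.9,0.9,0.9,0.9,0.9,0.9])

```text
clock: 14.35
position: [0.4693, -0.1254, 0.0631]
ee_rot: [-0.001, 0.706, 0.708, -0.0]
contact_force: [0.1, 0.5, -0.5]
width: 0.0203
gripper_force: 29.8
```

```bash
python3 - <<'E'
from h import *
go(.47,-.126,.0187);print(manip.get_state()["width"])
d=manip.get_image("wrist");save(d,"w4")
E
```

```text
clock 14.35 pos [ 0.4693 -0.1254  0.0631] delta [-0.0017  0.0021  0.111 ] ang/30 0.006
0.020323053251967257
```

View pics/w4.png

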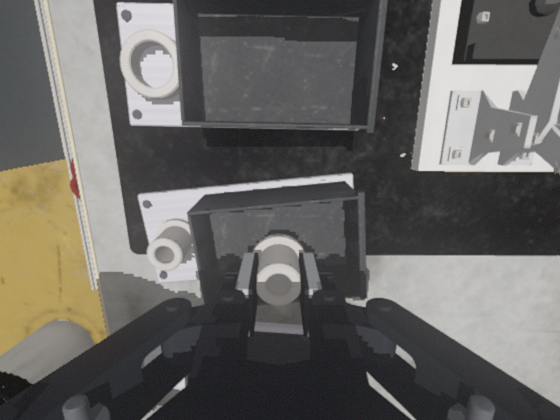

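The flanged bush is held upright at (278,270) over the bin with the flanged sample at (172,240). Lower and release.

carry_out(delta_pos=[[0,0,0.05],[0,0,0.09],[0,0,0.109],[0,0,0.112],[0,0,0.112],[0,0,0.112],[0,0,0.112],[0,0,0.112],[0,0,0.09],[0,0,0.0],[0,0,-0.1],[0,0,-0.14]], turn=[[0,0,0],[0,0,0],[0,0,0],[0,0,0],[0,0,0],[0,0,0],[0,0,0],[0,0,0],[0,0,0],[0,0,0],[0,0,0],[0,0,0]], claw=[0.9,0.9,0.9,0.9,0.9,0.3,0.1,0.1,0.1,0.1,0.1,0.1])

```text
clock: 15.6
position: [0.4716, -0.1264, 0.1238]
ee_rot: [0.003, 0.706, 0.708, 0.001]
contact_force: [0.5, -0.9, 0.3]
width: 0.0383
gripper_force: 0.0
```

```bash
python3 - <<'E'
from h import *
d=manip.get_image("wrist");w=cloud(d)
m=(abs(w[...,0]-.47)<.036)&(abs(w[...,1]+.126)<.02)&(w[...,2]>.022)&(w[...,2]<.045)
print(m.sum(),np.nanmax(w[m],0),np.nanmin(w[m],0))
go(.5785,-.3575,.07)
E
```

```text
534 [ 0.48245338 -0.11613121  0.03492074] [ 0.460773   -0.13778501  0.02213691]
clock 15.65 pos [ 0.4725 -0.1267  0.1251] delta [-0.5772  0.2621  0.1424] ang/30 0.006
```

carry_out(delta_pos=[[-0.1,0.046,0],[-0.577,0.262,0],[-0.577,0.262,0],[-0.577,0.262,0],[-0.577,0.262,0],[-0.577,0.262,0.07],[-0.577,0.262,0.14],[-0.577,0.262,0.14],[-0.577,0.262,0.14],[-0.577,0.262,0.14]], turn=[[0,0,0],[0,0,0],[0,0,0],[0,0,0],[0,0,0],[0,0,0],[0,0,0],[0,0,0],[0,0,0],[0,0,0]], claw=[-0.27,-0.27,-0.27,-0.27,-0.27,-0.27,-0.27,-0.27,-0.27,-0.27])

```text
clock: 16.65
position: [0.5758, -0.3562, 0.0654]
ee_rot: [0.001, 0.706, 0.708, 0.0]
contact_force: [0.1, 0.4, 0.6]
width: 0.0542
gripper_force: 0.0
```

```bash
python3 - <<'E'
from h import *
d=manip.get_image("wrist");w=cloud(d)
m=(np.hypot(w[...,0]-.5785,w[...,1]+.3575)<.03)&(w[...,2]>.004)&(w[...,2]<.016)
print(m.sum(),cv2.minEnclosingCircle(w[m][:,:2].astype(np.float32)) if m.any() else 0)
go(.579,-.358,.0)
E
```

```text
1249 ((0.5801328420639038, -0.35869982838630676), 0.018313102424144745)
clock 16.7 pos [ 0.5759 -0.3563  0.0657] delta [-0.004   0.0072  0.1643] ang/30 0.007
```

carry_out(delta_pos=[[-0.005,0.009,0.05],[-0.005,0.009,0.1],[-0.005,0.009,0.15],[-0.005,0.009,0.166],[-0.005,0.009,0.166],[-0.005,0.009,0.166],[-0.005,0.009,0.166],[-0.005,0.009,0.166],[-0.005,0.009,0.166],[-0.005,0.009,0.166],[-0.005,0.009,0.166]], turn=[[0,0,0],[0,0,0],[0,0,0],[0,0,0],[0,0,0],[0,0,0],[0,0,0],[0,0,0],[0,0,0],[0,0,0],[0,0,0]], claw=[-0.27,-0.27,-0.27,-0.27,-0.27,0.7,0.7,0.7,0.7,0.7,0.7])

```text
clock: 17.8
position: [0.5797, -0.3587, -0.0008]
ee_rot: [0.002, 0.706, 0.708, 0.0]
contact_force: [-1.1, 0.6, 6.9]
width: 0.034
gripper_force: 30.4
```

```bash
python3 - <<'E'
from h import *
go(.465,-.025,.1)
E
```

```text
clock 17.8 pos [ 0.5797 -0.3587 -0.0008] delta [ 0.8347 -0.2837 -0.2543] ang/30 0.005
```

carry_out(delta_pos=[[0,0,-0.06],[0,0,-0.18],[0,0,-0.25],[0.1,-0.034,-0.255],[0.835,-0.284,-0.255],[0.835,-0.284,-0.255],[0.835,-0.284,-0.255],[0.835,-0.284,-0.255],[0.835,-0.284,-0.255],[0.835,-0.284,-0.255],[0.835,-0.284,-0.255],[0.835,-0.284,-0.255]], turn=[[0,0,0],[0,0,0],[0,0,0],[0,0,0],[0,0,0],[0,0,0],[0,0,0],[0,0,0],[0,0,0],[0,0,0],[0,0,0],[0,0,0]], claw=[0.7,0.7,0.7,0.7,0.7,0.7,0.7,0.7,0.7,0.7,0.7,0.7])

```text
clock: 19.0
position: [0.4632, -0.0229, 0.0996]
ee_rot: [0.0, 0.705, 0.709, 0.0]
contact_force: [1.1, 0.5, -0.7]
width: 0.0339
gripper_force: 30.3
```

```bash
python3 - <<'E'
from h import *
go(.465,-.025,.009);print(manip.get_state()["width"])
d=manip.get_image("wrist");save(d,"w5")
E
```

```text
clock 19.0 pos [ 0.4632 -0.0229  0.0996] delta [-0.0052  0.0044  0.2266] ang/30 0.012
0.03387993676474102
```

View pics/w5.png

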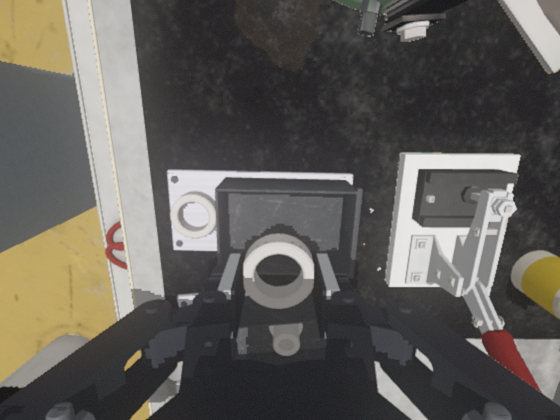

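The ring is held level at (278,270) over the bin with the ring sample at (193,215). Lower and release.

carry_out(delta_pos=[[-0.005,0.0145,0.06],[-0.005,0.0145,0.14],[-0.005,0.0145,0.2],[-0.005,0.0145,0.225],[-0.005,0.0145,0.226],[-0.005,0.0145,0.226],[-0.005,0.0145,0.226],[-0.005,0.0145,0.226],[-0.005,0.0145,0.2],[-0.005,0.0145,0.1],[-0.005,0.0145,0.0],[-0.005,0.0145,-0.15]], turn=[[0,0,0],[0,0,0],[0,0,0],[0,0,0],[0,0,0],[0,0,0],[0,0,0],[0,0,0],[0,0,0],[0,0,0],[0,0,0],[0,0,0]], claw=[0.7,0.7,0.7,0.7,0.7,-0.05,-0.08,-0.08,-0.08,-0.08,-0.08,-0.08])

```text
clock: 20.25
position: [0.4687, -0.0261, 0.1509]
ee_rot: [-0.001, 0.706, 0.708, -0.0]
contact_force: [0.8, 0.3, -0.0]
width: 0.0464
gripper_force: 0.0
```

carry_out(delta_pos=[[0,-0.1,-0.1],[0,-0.2,-0.25],[0,-0.4,-0.3],[0,-0.4,-0.3],[0,-0.4,-0.3]], turn=[[0,0,0],[0,0,0],[0,0,0],[0,0,0],[0,0,0]], claw=[-0.08,-0.08,-0.08,-0.08,-0.08])

```text
clock: 20.75
position: [0.306, -0.0262, 0.2723]
ee_rot: [0.002, 0.706, 0.708, 0.001]
contact_force: [0.6, -0.9, 0.1]
width: 0.046
gripper_force: 0.0
```

```bash
python3 - <<'E'
from h import *
go(.3,0,.3)
d=manip.get_image("top");w=cloud(d);z=w[...,2]
B=dict(ring=(.469,-.025,-1.5),flanged=(.47,-.126,5.8),brass=(.4535,-.3507,3.5),fitting=(.4543,-.2396,-4.8))
for n,(x,y,a) in B.items():
    q=R.from_euler("z",-a,degrees=True).apply(w.reshape(-1,3)-[x,y,.006])
    m=(abs(q[:,0])<.042)&(abs(q[:,1])<.025)&(q[:,2]>.006)&(q[:,2]<.036);q=q[m]
    print(n,m.sum(),q.min(0).round(3) if m.any() else 0,q.max(0).round(3) if m.any() else 0)
v=d["image"][220:310,165:375];cv2.imwrite("pics/top2.png",cv2.resize(v[...,::-1],None,fx=3.8,fy=3.8,interpolation=cv2.INTER_CUBIC))
E
```

```text
clock 20.75 pos [ 0.306  -0.0262  0.2723] delta [ 0.0655 -0.0145 -0.0695] ang/30 0.005
ring 128 [-0.015 -0.02   0.007] [0.018 0.015 0.016]
flanged 70 [-0.011 -0.011  0.006] [0.01  0.01  0.031]
brass 52 [-0.006 -0.011  0.006] [0.009 0.007 0.024]
fitting 33 [-0.005 -0.008  0.026] [0.006 0.006 0.034]
```

View pics/top2.png

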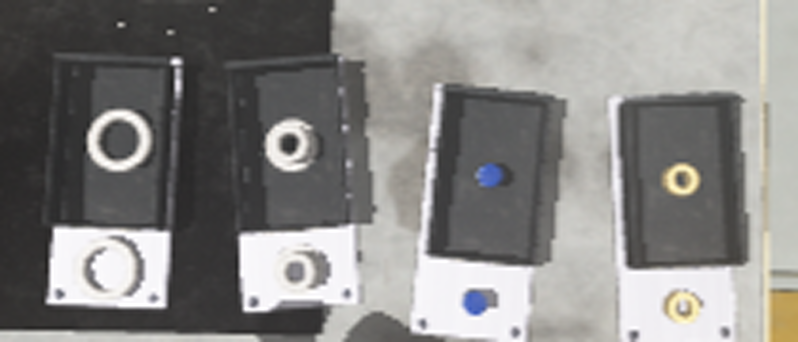

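The crop shows each part beside its matching sample: ring at (119,140), flanged at (291,145), fitting at (490,175) and brass at (681,180). All are upright and central, so I'm handing in.

```bash
python3 -c "
from rig import manip
print(manip.sign_off())"
```

```text
the job is handed in; nothing more can be done
None
```

All four parts are standing in their matching bins (ring flat), the bottle and setting block were not touched, and the job was handed in at about 21 s of the 88 s allowed; the sign-off returned no verdict.

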